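# Take the strainer cartridge out of a drinker-line unit

## Task

Service the poultry drinker-line strainer: first turn the inlet lever (on the robot's left) fully shut, across its pipe, then turn the drain lever (on the robot's right) fully open, in line with its pipe. Then pinch the cartridge's sprung tab in to release its catch, lift the cartridge straight out of the housing while keeping the tab pressed, and stand it upright on the floor of the rectangular steel tray, lowering it all the way down before letting go. Leave both levers as set, and do not shift the other things on the bench.

Things in the scene. Friction and masses are not known exactly. Their poses are not given: they have to be found in the camera images.
- unit: strainer unit, fixed to the bench: steel base plate 110 (x) x 360 (y) x 8 mm; in the middle a grey square open-topped housing 74 x 74 mm, rim at z 90 mm, well 64 x 64 mm; a 22 mm pipe along y at z 50 mm out of both sides, a brass valve with a lever on each. Origin: centre of the plate's underside, at bench level; x front to back, y along the pipe to the inlet side, z up
- keeper (a point): middle of the top of the grey keeper bridge on the housing's front (-x) face: 12 mm (x) by 60 mm (y), its top 116 mm above the bench, 44 mm in front of the housing's middle
- inlet_axis (a point): upright turning axis of the inlet lever, at sleeve mid-height, at the unit's (0, +130, 88) mm; axes as the unit's
- drain_axis (a point): upright turning axis of the drain lever, at sleeve mid-height, at the unit's (0, -130, 88) mm; axes as the unit's
- inlet_lever (a joint): inlet valve: 0 = open, lever in line with the pipe, pointing to the unit's +y; 1.571 = shut, across the pipe, pointing to the unit's -x (front); grows counter-clockwise seen from above. About 0.12 N m of friction, stays where left, rigid stops at both ends. Starts within 0.25 of open
- drain_lever (a joint): drain valve: 0 = open, lever in line with the pipe, pointing to the unit's -y; 1.571 = shut, across the pipe, pointing to the unit's -x (front); grows clockwise seen from above. About 0.12 N m of friction, stays where left, rigid stops at both ends. Starts within 0.25 of shut
- inlet_lever_end (a point): a point in the inlet lever's black sleeve, 75 mm from the axis, 88 mm above the bench. The lever is 95 mm long from its axis; the sleeve is 20 mm wide, from 30 to 95 mm out, 78 to 98 mm above the bench
- drain_lever_end (a point): the same point in the drain lever's sleeve, 75 mm from its axis, 88 mm above the bench; same lever
- cartridge: strainer cartridge, white plastic and steel, 130 mm high, about 0.3 kg, in the housing, axes along the unit's (1.5 mm play). Origin: centre of its underside, 28 mm above the bench at the start. Square cage 61 x 61 x 62 mm, then a cap plate 70 x 70 mm (z 62 to 70 mm) resting on the rim, and on it two upright plates 40 mm wide, to z 130 mm, to be pinched
- pinch (a point): between the cartridge's two upright plates, on its middle line, 113 mm above its underside: pinch here along the cartridge's x, from above, fingertips above the keeper. Fixed thumb plate at the back (outer face 27 mm to +x), ribbed sprung tab at the front (outer face 27 mm to -x): 54 mm over both, 44 mm with the tab home
- tab (a joint): inward travel of the tab along the cartridge's +x, in m: 0 = out (latched), 0.010 = home. Spring: about 3 N at 0 to 10 N at home. A nose at the tab's foot reaches 5 mm under the keeper bridge and holds the cartridge down; it is surely clear beyond 7 mm of travel and springs out again when let go
- tray: rectangular open steel tray, 150 x 140 x 30 mm, walls and floor 4 mm thick, loose, 0.7 kg, left or right in front of the unit. Origin: centre of its underside
- tray_in (a point): centre of the tray's inner floor; the room inside is 142 x 132 mm and 26 mm deep
- dish: bystander: shallow round spun-aluminium dish, 140 mm across, 28 mm high, solid bottom (not the tray). Origin: centre of its underside
- applicator: bystander: steel ear-tag applicator (plier-like), about 210 mm long, 22 mm high, lying flat. Origin: near its middle, on the bench
- pin_jar: bystander: glass jar of steel pins with steel lid, 80 mm across, 116 mm high. Origin: centre of its underside
- spanner: bystander: steel spanner, 190 mm long, lying flat. Origin: near its middle, on the bench
- spray_jar: bystander: plain grey jar with black cap, 66 mm across, 150 mm high. Origin: centre of its underside
There are look-alikes about, which are no part of the job. What is shaped like the cartridge but turquoise or yellow is not meant.

How it is judged:
On the way, in this order (a step that is already met when the one before it is completed fails the run):
1. the inlet lever is turned shut, across its pipe (value of joint inlet_lever above 1.4 rad and z of cartridge in the frame of unit below 0.035 m), for 0.2 s.
2. the drain lever is turned open, in line with its pipe (all of step 1 and value of joint drain_lever below 0.17 rad), for 0.2 s.
3. the tab is pinched in while the cartridge is still in the housing (value of joint tab above 0.006 m and z of cartridge in the frame of unit below 0.035 m and contact force between the fingers and tab above 2 N), for 0.05 s.
4. the cartridge is lifted clear of the housing (z of cartridge in the frame of unit above 0.095 m), for 0.05 s.
5. the cartridge stands in the tray, still held by the fingers (z of cartridge in the frame of tray_in between -0.004 and 0.007 m and horizontal distance between cartridge and tray_in below 0.06 m and angle between cartridge's own z axis and vertical below 0.12 rad and contact force between the fingers and cartridge above 0.5 N), for 0.05 s.
At the end, for the whole second after the job is handed in: Inlet lever within 10 degrees of shut, drain lever within 10 degrees of open; the cartridge stands in the rectangular tray, upright within 7 degrees, underside within 7 mm of the floor, middle within 60 mm of the tray's middle, at rest, let go, its tab sprung out (value of joint inlet_lever above 1.4 rad and value of joint drain_lever below 0.17 rad and z of cartridge in the frame of tray_in between -0.004 and 0.007 m and horizontal distance between cartridge and tray_in below 0.06 m and angle between cartridge's own z axis and vertical below 0.12 rad and linear speed of cartridge below 0.02 m/s and value of joint tab below 0.004 m); the robot touches nothing.
It fails at once if a bystander is shifted more than 30 mm (distance of any of dish, applicator, pin_jar, spanner, spray_jar from where it was at the start of the episode above 0.03 m).
It fails at once if the tray is pushed more than 40 mm (distance of tray from where it was at the start of the episode above 0.04 m).
It also fails if it takes over 72 s, if anything falls off the work surface, if the arm or the gripper's body presses on something with over 40 N, if the wrist force passes 120 N, or if a joint passes its speed limit or range.

## Robot

A 6-joint arm with a two-finger parallel gripper is mounted at the origin on the work surface. World frame = base frame: x ahead of the robot, y to its left, z up, the work surface at z = 0. Lengths are in m, angles in rad, forces in N, time in s.
With the tool pointing down it reaches from about 0.35 to 0.875 m from the base axis. Payload 15.5 kg.
Tool frame: the origin (TCP) lies midway between the tips of the shut fingers; the grasp point (between the pads) lies 19 mm behind it; z points along the fingers, y is the direction in which the jaws open and shut (so a half turn about z gives the same grasp; the last joint's range is limited). The gripper opens to 85 mm and grips with 20 to 120 N. Pads are 22 mm wide; open, the fingers measure 114 mm over their backs; the gripper's body (76 mm by 85 mm) begins 54 mm behind the grasp point. The pads swing forward as they close: fully open they stand 13 mm farther back than shut.
Start: joints at [-0.096, 0.494, 1.345, -0, 1.302, -0.096], TCP at [0.625, 0, 0.231] pointing down, gripper open.
Joint ranges: [-2.91, 2.91], [-0.82, 2.16], [0.22, 2.67], [-1.22, 4.37], [0.12, 2.79], [-3.08, 3.08]. Speed limits (rad/s): [1.89, 1.89, 2.57, 3.01, 3.01, 3.01].

## Interface

Orientations are given as a unit quaternion [w, x, y, z].
In Python, from cell import bot gives the robot as it stands.
- The arm moves only by the tool apply_moves, never from a script. Its argument "deltas" is a list of rows, each an object with "slide": the shift along the world's x, y, z in mm, a list of three; "angular": the turn, a rotation vector about the world's x, y, z in degrees, a list of three; "gripper": the closure, from -1 (fully open) to 1 (shut), so that 0 is half open. A call has 1 to 10 rows; each row is the pose to reach, as a shift and turn from the pose measured when the call began; what a row does not reach only later rows make up. A row lasts 1/10 s, in which the tool goes at most 50 mm and 8.59 degrees, less where a joint would pass 70% of its speed; a pose out of reach is approached as far as the arm can. A call with a gripper value outside its range is refused whole. The fingers move at their own pace and stop on an object; "newtons" is the grip in N (left out, the last holds). Time passes only in rows, so rows that repeat a pose let the fingers close. It gives the time, the measured TCP pose, the force and the opening at its end, in the units of the state.
- bot.observe(): the state, without advancing time (a new reading comes with each control period).
- bot.camera(name): name is "scene" or "side" or "wrist"; returns a dict with "image" (384x512x3 uint8, red, green, blue), "camera_matrix" (3x3 intrinsics, pixels), "k1" (the pictures are not rectified: a ray, as slopes to the right and down, at radius r is drawn at 1 + k1 r^2 times it, then the intrinsics apply), "T" (4x4, takes a point from camera to world coordinates); the wrist camera has in their place "T_tool_cam" (4x4, takes a point from camera to tool coordinates, whose origin is the TCP and whose axes are the flange's). Camera axes: x right, y up, looking along -z (the intrinsics and any distortion apply to the point x, -y, -z); pixel columns grow to the right and rows downward; lengths in m; the calibration is good to about 2 mm. A picture is of the moment at which its call begins: read the wrist's pose just before it. There is no depth.
- bot.sign_off(): hands the job in, once; it reports no verdict.
The state is a dict: "time_s": time; "joint_pos": joint angles; "qd": joint speeds; "joint_efforts": joint torques, N m; "tool_pos": TCP position; "eef_rot": TCP orientation; "force": force on the tool from outside, world axes, zero at the start; "wrist_torque": the same for the moment, N m; "grip_width": finger opening in m.
Only numpy, scipy, OpenCV 4.12 (cv2) and the standard library are available. Lean on these libraries where they do the work, as an engineer would, in place of code of your own. Each camera call takes 0.05 s, during which the arm holds its last target. There are 200 camera calls.

## Working session

There is one attempt and no reset: what is moved stays moved. The work goes in short steps, Python scripts to look and compute and a tool call to move; the robot and the scene stay as the last step left them, time stands still between calls to the robot, and variables do not carry over. Pictures are saved under pics/ and viewed, about 8 in all and at most 12, crops included, and the job is handed in when it is done.

Besides the shell and the picture viewer there is one more tool, called after "Call:" in YAML: its name, and indented under it one key for each argument. apply_moves: Moves the arm, as the interface text tells. Its arguments: {"type":"object","properties":{"deltas":{"type":"array","items":{"type":"object","properties":{"slide":{"type":"array","items":{"type":"number"}},"angular":{"type":"array","items":{"type":"number"}},"gripper":{"type":"number"}}}},"newtons":{"type":"number"}},"required":["deltas"]}

```bash
mkdir -p pics
cat > h.py <<'E'
import numpy as np, cv2
from cell import bot
from scipy.spatial.transform import Rotation as R
def shot(name,fn,crop=None,scale=1):
    s=bot.observe(); c=bot.camera(name); im=c["image"][:,:,::-1]
    np.savez('pics/'+fn+'.npz',im=im,K=c["camera_matrix"],k1=c["k1"],T=camT(c,s))
    if crop: im=im[crop[1]:crop[3],crop[0]:crop[2]]
    im=cv2.resize(im,None,fx=scale,fy=scale,interpolation=cv2.INTER_CUBIC)
    cv2.imwrite('pics/'+fn+'.png',im)
def camT(c,s):
    if "T" in c: return np.array(c["T"])
    q=s["eef_rot"]; T=np.eye(4); T[:3,:3]=R.from_quat([q[1],q[2],q[3],q[0]]).as_matrix(); T[:3,3]=s["tool_pos"]
    return T@np.array(c["T_tool_cam"])
def load(fn): return np.load('pics/'+fn+'.npz')
def ray(d,u,v):
    K=d['K'];k1=float(d['k1']); p=np.array([(u-K[0,2])/K[0,0],(v-K[1,2])/K[1,1]]); q=p.copy()
    for _ in range(20): q=p/(1+k1*(q@q))
    T=d['T']; return T[:3,3],T[:3,:3]@np.array([q[0],-q[1],-1])
def at_z(d,u,v,z):
    o,r=ray(d,u,v); return o+r*(z-o[2])/r[2]
def proj(d,P):
    T=d['T']; p=T[:3,:3].T@(np.array(P)-T[:3,3]); q=np.array([p[0],-p[1]])/-p[2]; q=q*(1+float(d['k1'])*(q@q)); K=d['K']
    return np.array([K[0,0]*q[0]+K[0,2],K[1,1]*q[1]+K[1,2]])
def tri(obs):
    A=np.zeros((3,3));b=np.zeros(3)
    for d,u,v in obs:
        o,r=ray(d,u,v); r=r/np.linalg.norm(r);M=np.eye(3)-np.outer(r,r);A+=M;b+=M@o
    return np.linalg.solve(A,b)
E
python3 - <<'E'
from h import *
shot('scene','s0',scale=1.5); shot('side','d0',scale=1.5)
s=bot.observe(); print({k:np.round(v,3) for k,v in s.items()})
for n in('s0','d0'):
    d=load(n); print(d['T'].round(3),d['K'],d['k1'])
E
```

```text
{'time_s': np.float64(0.1), 'joint_pos': array([-0.096,  0.494,  1.346,  0.   ,  1.303, -0.095]), 'qd': array([ 0.001, -0.001, -0.002,  0.002,  0.001, -0.001]), 'joint_efforts': array([ 2.0000e-03, -8.8359e+01, -3.8457e+01, -0.0000e+00,  5.0000e-03,
       -0.0000e+00]), 'tool_pos': array([0.625, 0.   , 0.231]), 'eef_rot': array([-0.   ,  0.707,  0.707, -0.   ]), 'force': array([-0.316,  0.448, -0.473]), 'wrist_torque': array([-0.016, -0.022,  0.012]), 'grip_width': np.float64(0.086)}
[[-0.295 -0.506  0.81   1.445]
 [ 0.955 -0.155  0.252  0.319]
 [-0.002  0.848  0.53   0.689]
 [ 0.     0.     0.     1.   ]] [[427.09317871   0.         257.96097245]
 [  0.         427.09317871 193.83656402]
 [  0.           0.           1.        ]] -0.09789770318234509
[[-0.999  0.027 -0.038  0.49 ]
 [-0.046 -0.702  0.711  1.054]
 [-0.008  0.712  0.702  1.08 ]
 [ 0.     0.     0.     1.   ]] [[471.22318972   0.         259.93040891]
 [  0.         471.22318972 186.19482806]
 [  0.           0.           1.        ]] -0.149762211109528
```

View pics/s0.png

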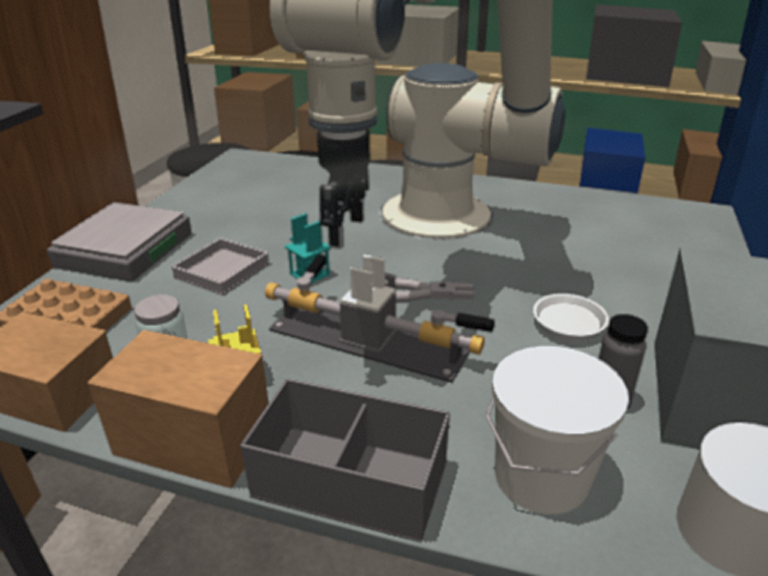

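View pics/d0.png

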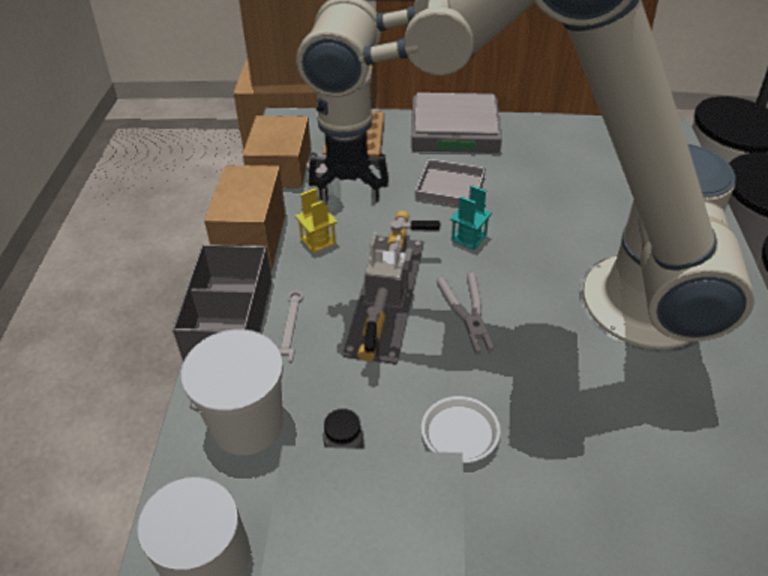

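The scene picture shows the unit centred at about (370,315), the inlet lever at (475,322) and the drain lever at (313,268). The rectangular tray is at (221,264), the turquoise look-alike at (307,248) and the yellow one at (235,330). In the side picture the tray is at (451,182), the unit at (388,280) and the round dish at (460,430).

The white cartridge sits in the housing at (370,280) in the scene picture, so that is the one meant. The walled rectangular tray is the one at (221,264). The divided box is too big, and the scale is not a tray.

Run:
```python
from h import *
s=load('s0');d=load('d0')
f=lambda a,b:tri([(s,a[0]/1.5,a[1]/1.5),(d,b[0]/1.5,b[1]/1.5)]).round(3)
print('tray',at_z(s,221/1.5,264/1.5,.015).round(3),at_z(d,451/1.5,184/1.5,.01).round(3))
for n,p,z in[('tray corners s',(175,264),.03),('',(223,290),.03),('',(268,261),.03),('',(222,241),.03)]: print(n,at_z(s,p[0]/1.5,p[1]/1.5,z).round(3))
for p in[(428,161),(485,166),(481,204),(417,194)]: print('tray d',at_z(d,p[0]/1.5,p[1]/1.5,.03).round(3))
print('inlet lever tip s',at_z(s,493/1.5,323/1.5,.088),'drain tip',at_z(s,322/1.5,258/1.5,.088), at_z(d,440/1.5,225/1.5,.088))
print('inlet',at_z(d,370/1.5,352/1.5,.088))
for p in[(344,354),(398,360),(424,240)]: print('plate d',at_z(d,p[0]/1.5,p[1]/1.5,.008).round(3))
for p in[(272,327),(458,377),(480,345)]: print('plate s',at_z(s,p[0]/1.5,p[1]/1.5,.008).round(3))
for n,p in[('turq',(470,243)),('dish',(460,432)),('yellow',(318,243))]: print(n,at_z(d,p[0]/1.5,p[1]/1.5,.0).round(3))
a=cv2.resize(s['im'][150:255,150:340],None,fx=4,fy=4,interpolation=cv2.INTER_CUBIC)
shot('wrist','w0'); 
cv2.imwrite('pics/c0.png',a)
```

```text
tray [ 0.415 -0.374  0.015] [ 0.411 -0.374  0.01 ]
tray corners s [ 0.466 -0.453  0.03 ]
 [ 0.528 -0.302  0.03 ]
 [ 0.397 -0.269  0.03 ]
 [ 0.344 -0.409  0.03 ]
tray d [ 0.47  -0.443  0.03 ]
tray d [ 0.325 -0.427  0.03 ]
tray d [ 0.343 -0.272  0.03 ]
tray d [ 0.495 -0.304  0.03 ]
inlet lever tip s [0.57060571 0.22961471 0.088     ] drain tip [ 0.4484096  -0.12192957  0.088     ] [ 0.44322433 -0.12168447  0.088     ]
inlet [0.57137325 0.23887545 0.088     ]
plate d [0.628 0.18  0.008]
plate d [0.522 0.191 0.008]
plate d [ 0.476 -0.162  0.008]
plate s [ 0.586 -0.17   0.008]
plate s [0.627 0.187 0.008]
plate s [0.529 0.207 0.008]
turq [ 0.37  -0.165  0.   ]
dish [0.405 0.346 0.   ]
yellow [ 0.72  -0.151  0.   ]
```

View pics/c0.png

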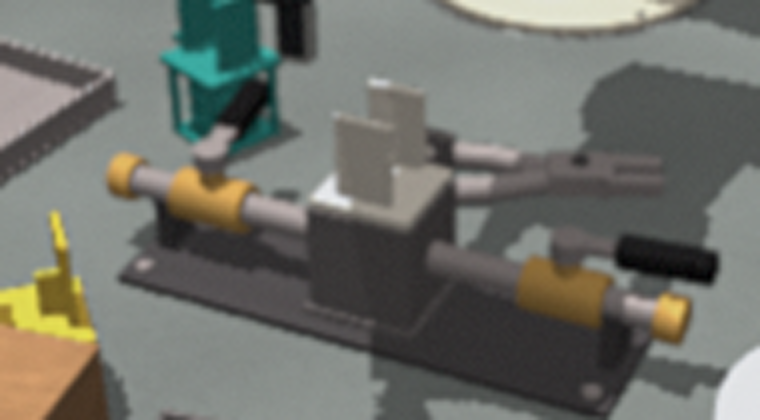

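View pics/w0.png

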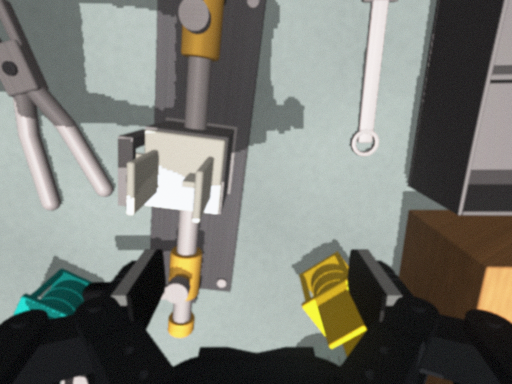

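The close crop and the wrist view agree. The white plates are at about (142,180) and (205,190) in the wrist view, with the tab on the keeper side (left, -x). The valve hubs are at (195,14) for the inlet and (177,289) for the drain.

```bash
python3 - <<'E'
from h import *
w=load('w0')
print(w['T'].round(3))
for n,p,z in [('edge top',(264,2),.008),('corner',(231,291),.008),('hub in top',(195,14),.09),('hub dr top',(177,289),.09),('pipe up',(197,90),.061),('pipe dn',(188,240),.061),('cap end',(180,328),.061),
 ('tab topL',(127,211),.158),('tab top far',(130,165),.158),('tab top r',(158,150),.158),('thumb far',(212,156),.158),('thumb near',(196,220),.158),
 ('cap nearL',(150,210),.098),('cap near R',(220,214),.098),('capR far',(226,137),.098),('cap far L',(148,128),.098),('keeper far',(120,135),.116),('keeper near',(120,206),.116)]:
    print(n,p,at_z(w,*p,z).round(4))
E
python3 - <<'E'
import sys; sys.path.insert(0,'.')
import os; os.chdir('.')
from h import *
w=load('w0')
cv2.imwrite('pics/w0c.png',cv2.resize(w['im'][100:340,90:290],None,fx=3,fy=2.5,interpolation=cv2.INTER_CUBIC))
E
```

```text
[[ 1.    -0.001  0.002  0.624]
 [ 0.001  0.956  0.295  0.076]
 [-0.002 -0.295  0.956  0.374]
 [ 0.     0.     0.     1.   ]]
edge top (264, 2) [0.6315 0.1676 0.008 ]
corner (231, 291) [ 0.5899 -0.1746  0.008 ]
hub in top (195, 14) [0.5748 0.1386 0.09  ]
hub dr top (177, 289) [ 0.5413 -0.116   0.09  ]
pipe up (197, 90) [0.5677 0.0819 0.061 ]
pipe dn (188, 240) [ 0.5492 -0.0739  0.061 ]
cap end (180, 328) [ 0.5328 -0.1892  0.061 ]
tab topL (127, 211) [ 0.5295 -0.0041  0.158 ]
tab top far (130, 165) [0.5357 0.0302 0.158 ]
tab top r (158, 150) [0.5561 0.0408 0.158 ]
thumb far (212, 156) [0.5932 0.0367 0.158 ]
thumb near (196, 220) [ 0.5794 -0.0112  0.158 ]
cap nearL (150, 210) [ 0.5246 -0.0254  0.098 ]
cap near R (220, 214) [ 0.5898 -0.0293  0.098 ]
capR far (226, 137) [0.5975 0.0425 0.098 ]
cap far L (148, 128) [0.5304 0.05   0.098 ]
keeper far (120, 135) [0.5134 0.046  0.116 ]
keeper near (120, 206) [ 0.5055 -0.0151  0.116 ]
```

View pics/w0c.png

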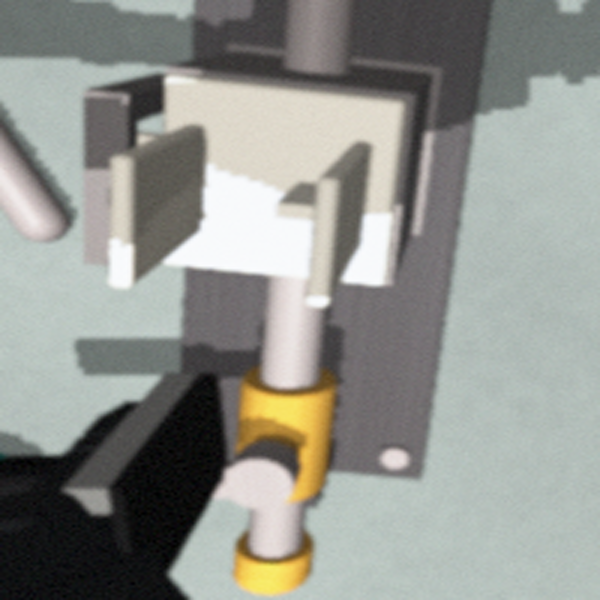

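The unit centre is about (0.558, 0.011) with a yaw of -7.5°, and the plate corner confirms both. Next I compute the lever-push waypoints.

Run:
```python
from h import *
C=np.array([.558,.011]);y0=np.radians(-7.5)
d=load('d0');print('jar cap',at_z(d,342/1.5,424/1.5,.15).round(3))
rot=lambda a:np.array([np.cos(a),np.sin(a)])
def pts(ax,th0,th1,n,r=.07):
    for t in np.linspace(th0,th1,n):
        a=rot(t); nn=rot(t+np.pi/2); p=ax+r*a-(.010+.0145*abs(nn[0])+.011*abs(nn[1]))*nn
        print(np.degrees(t).round(1),(p*1000).round(0))
ui=C+.13*rot(y0+np.pi/2); ud=C-.13*rot(y0+np.pi/2); print(ui,ud)
print('inlet');pts(ui,np.radians(82.5),np.radians(172.5),10)
print('drain');pts(ud,np.radians(172.5),np.radians(262.5),10)
```

```text
jar cap [0.6   0.437 0.15 ]
[0.5749684  0.13988783] [ 0.5410316  -0.11788783]
inlet
82.5 [610. 206.]
92.5 [597. 211.]
102.5 [586. 214.]
112.5 [574. 215.]
122.5 [561. 214.]
132.5 [548. 210.]
142.5 [536. 204.]
152.5 [525. 196.]
162.5 [516. 185.]
172.5 [509. 172.]
drain
172.5 [475. -86.]
182.5 [470. -99.]
192.5 [ 468. -110.]
202.5 [ 467. -121.]
212.5 [ 467. -133.]
222.5 [ 471. -145.]
232.5 [ 476. -156.]
242.5 [ 484. -167.]
252.5 [ 494. -176.]
262.5 [ 506. -184.]
```

Call:
apply_moves:
  deltas:
    - {"slide": [0,50,0],"gripper": 1}
    - {"slide": [0,100,0],"gripper": 1}
    - {"slide": [5,150,0],"gripper": 1}
    - {"slide": [5,200,0],"gripper": 1}
    - {"slide": [5,207,0],"gripper": 1}
    - {"slide": [5,207,0],"gripper": 1}
  newtons: 30

```text
schema error: expected keys slide, angular, gripper
```

Call:
apply_moves:
  deltas:
    - {"slide": [0,50,0],"angular": [0,0,0],"gripper": 1}
    - {"slide": [5,100,0],"angular": [0,0,0],"gripper": 1}
    - {"slide": [5,150,0],"angular": [0,0,0],"gripper": 1}
    - {"slide": [5,200,0],"angular": [0,0,0],"gripper": 1}
    - {"slide": [5,207,-20],"angular": [0,0,0],"gripper": 1}
    - {"slide": [5,207,-70],"angular": [0,0,0],"gripper": 1}
    - {"slide": [5,207,-120],"angular": [0,0,0],"gripper": 1}
    - {"slide": [5,207,-153],"angular": [0,0,0],"gripper": 1}
    - {"slide": [5,207,-153],"angular": [0,0,0],"gripper": 1}
  newtons: 30

```text
time_s: 1.05
tool_pos: [0.6267, 0.2064, 0.0732]
eef_rot: [-0.003, 0.707, 0.707, -0.004]
force: [0.5, 0.2, 0.2]
grip_width: 0.0005
```

Call:
apply_moves:
  deltas:
    - {"slide": [-17,0,5],"angular": [0,0,0],"gripper": 1}
    - {"slide": [-30,5,5],"angular": [0,0,0],"gripper": 1}
    - {"slide": [-41,8,5],"angular": [0,0,0],"gripper": 1}
    - {"slide": [-53,9,5],"angular": [0,0,0],"gripper": 1}
    - {"slide": [-66,8,5],"angular": [0,0,0],"gripper": 1}
    - {"slide": [-79,4,5],"angular": [0,0,0],"gripper": 1}
    - {"slide": [-91,-2,5],"angular": [0,0,0],"gripper": 1}
    - {"slide": [-102,-10,5],"angular": [0,0,0],"gripper": 1}
    - {"slide": [-111,-21,5],"angular": [0,0,0],"gripper": 1}
    - {"slide": [-117,-29,5],"angular": [0,0,0],"gripper": 1}

```text
time_s: 2.05
tool_pos: [0.5092, 0.1773, 0.0789]
eef_rot: [-0.002, 0.707, 0.707, -0.003]
force: [2.0, 1.3, 1.1]
grip_width: -0.0002
```

Call:
apply_moves:
  deltas:
    - {"slide": [0,-2,0],"angular": [0,0,0],"gripper": 1}
    - {"slide": [-1,-4,0],"angular": [0,0,0],"gripper": 1}
    - {"slide": [-1,-5,0],"angular": [0,0,0],"gripper": 1}
    - {"slide": [-1,-5,0],"angular": [0,0,0],"gripper": 1}

```text
time_s: 2.45
tool_pos: [0.5085, 0.1724, 0.0788]
eef_rot: [-0.002, 0.707, 0.707, -0.003]
force: [0.2, 1.3, -0.1]
grip_width: 0.0004
```

Call:
apply_moves:
  deltas:
    - {"slide": [0,-1,0],"angular": [0,0,0],"gripper": 1}
    - {"slide": [0,-2,0],"angular": [0,0,0],"gripper": 1}
    - {"slide": [0,-3,0],"angular": [0,0,0],"gripper": 1}
    - {"slide": [0,-3,0],"angular": [0,0,0],"gripper": 1}

```text
time_s: 2.85
tool_pos: [0.5084, 0.1693, 0.0788]
eef_rot: [-0.002, 0.707, 0.707, -0.003]
force: [-0.4, 0.8, -1.9]
grip_width: -0.0002
```

Run:
```python
from h import *
s=load('s0');a=s['im'][150:255,150:340]
shot('scene','s1');b=load('s1')['im'][150:255,150:340];shot('side','d1');c=load('d1')['im'][130:250,200:400]
cv2.imwrite('pics/c1.png',np.vstack([cv2.resize(b,(600,330),interpolation=cv2.INTER_CUBIC),cv2.resize(c,(450,270),interpolation=cv2.INTER_CUBIC)[:,:] if 0 else cv2.copyMakeBorder(cv2.resize(c,(450,270),interpolation=cv2.INTER_CUBIC),0,0,0,150,cv2.BORDER_CONSTANT)]))
print(bot.observe()['force'])
```

```text
[-0.05129943  0.80770949 -0.83737015]
```

View pics/c1.png

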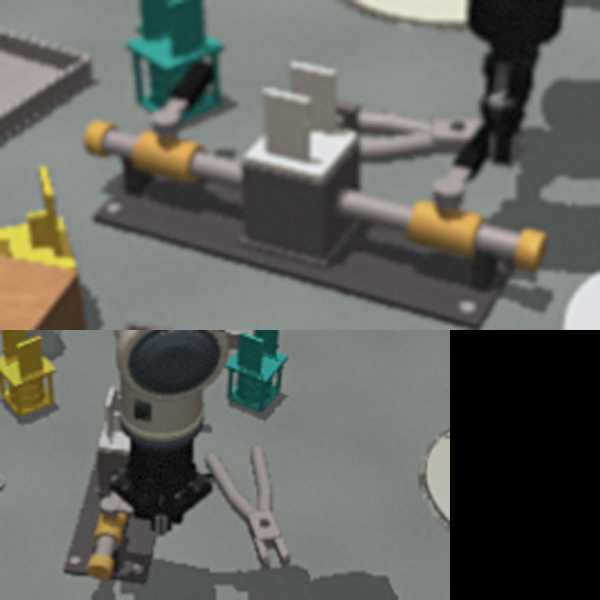

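The inlet lever now points towards the robot, from (448,190) to (490,130) in the crop, but there is no stop force yet. I keep pushing gently until it meets the stop.

Call:
apply_moves:
  deltas:
    - {"slide": [0,-2,0],"angular": [0,0,0],"gripper": 1}
    - {"slide": [0,-3,0],"angular": [0,0,0],"gripper": 1}
    - {"slide": [0,-4,0],"angular": [0,0,0],"gripper": 1}
    - {"slide": [0,-4,0],"angular": [0,0,0],"gripper": 1}

```text
time_s: 3.35
tool_pos: [0.5084, 0.1671, 0.0789]
eef_rot: [-0.003, 0.707, 0.707, -0.002]
force: [-3.4, 24.4, -1.3]
grip_width: 0.0003
```

Run:
```python
from h import *
s=load('s1')
g=lambda X,Y,z:at_z(s,150+X*190/600,150+Y*105/330,z)
a=g(448,186,.095);b=g(484,135,.098);v=b-a;print(a,b,np.degrees(np.arctan2(v[1],v[0])))
a=g(165,118,.095);b=g(206,68,.098);v=b-a;print(a,b,np.degrees(np.arctan2(v[1],v[0])))
```

```text
[0.58082551 0.13858255 0.095     ] [0.50233959 0.1505704  0.098     ] 171.3158283103536
[ 0.54995558 -0.11633029  0.095     ] [ 0.46253984 -0.11384989  0.098     ] 178.37468468531426
```

It hit the stop at 24 N, so the inlet is shut. I back off and move to the drain.

Call:
apply_moves:
  deltas:
    - {"slide": [0,15,0],"angular": [0,0,0],"gripper": 1}
    - {"slide": [0,20,45],"angular": [0,0,0],"gripper": 1}
    - {"slide": [0,20,95],"angular": [0,0,0],"gripper": 1}
    - {"slide": [0,20,140],"angular": [0,0,0],"gripper": 1}
    - {"slide": [-5,-27,145],"angular": [0,0,0],"gripper": 1}
    - {"slide": [-15,-76,145],"angular": [0,0,0],"gripper": 1}
    - {"slide": [-25,-125,145],"angular": [0,0,0],"gripper": 1}
    - {"slide": [-33,-174,145],"angular": [0,0,0],"gripper": 1}
    - {"slide": [-33,-223,145],"angular": [0,0,0],"gripper": 1}
    - {"slide": [-33,-235,145],"angular": [0,0,0],"gripper": 1}

```text
time_s: 4.35
tool_pos: [0.4754, -0.0718, 0.2242]
eef_rot: [-0.002, 0.708, 0.706, -0.002]
force: [0.0, 0.3, 0.3]
grip_width: -0.0002
```

Call:
apply_moves:
  deltas:
    - {"slide": [0,0,-48],"angular": [0,0,0],"gripper": 1}
    - {"slide": [0,0,-96],"angular": [0,0,0],"gripper": 1}
    - {"slide": [0,0,-144],"angular": [0,0,0],"gripper": 1}
    - {"slide": [0,0,-146],"angular": [0,0,0],"gripper": 1}
    - {"slide": [0,0,-146],"angular": [0,0,0],"gripper": 1}

```text
time_s: 4.85
tool_pos: [0.4753, -0.0714, 0.0785]
eef_rot: [-0.003, 0.708, 0.706, -0.003]
force: [0.1, -0.1, 0.1]
grip_width: 0.0003
```

Call:
apply_moves:
  deltas:
    - {"slide": [-3,-15,0],"angular": [0,0,0],"gripper": 1}
    - {"slide": [-5,-28,0],"angular": [0,0,0],"gripper": 1}
    - {"slide": [-7,-39,0],"angular": [0,0,0],"gripper": 1}
    - {"slide": [-8,-50,0],"angular": [0,0,0],"gripper": 1}
    - {"slide": [-8,-62,0],"angular": [0,0,0],"gripper": 1}
    - {"slide": [-4,-74,0],"angular": [0,0,0],"gripper": 1}
    - {"slide": [1,-85,0],"angular": [0,0,0],"gripper": 1}
    - {"slide": [9,-96,0],"angular": [0,0,0],"gripper": 1}
    - {"slide": [19,-105,0],"angular": [0,0,0],"gripper": 1}
    - {"slide": [30,-112,0],"angular": [0,0,0],"gripper": 1}

```text
time_s: 5.85
tool_pos: [0.5058, -0.1844, 0.0783]
eef_rot: [-0.004, 0.708, 0.706, -0.003]
force: [-2.2, 1.3, -0.0]
grip_width: 0.0002
```

Call:
apply_moves:
  deltas:
    - {"slide": [2,-1,0],"angular": [0,0,0],"gripper": 1}
    - {"slide": [4,-1,0],"angular": [0,0,0],"gripper": 1}
    - {"slide": [5,-1,0],"angular": [0,0,0],"gripper": 1}
    - {"slide": [5,-1,0],"angular": [0,0,0],"gripper": 1}

```text
time_s: 6.25
tool_pos: [0.5087, -0.1857, 0.0779]
eef_rot: [-0.005, 0.708, 0.706, -0.005]
force: [-16.8, -5.8, 8.6]
grip_width: -0.0003
```

The drain is at its open stop (17 N). I retreat and take a close look over the tray.

Call:
apply_moves:
  deltas:
    - {"slide": [-15,0,0],"angular": [0,0,0],"gripper": 1}
    - {"slide": [-20,0,45],"angular": [0,0,0],"gripper": 1}
    - {"slide": [-20,0,95],"angular": [0,0,0],"gripper": -1}
    - {"slide": [-20,0,145],"angular": [0,0,0],"gripper": -1}
    - {"slide": [-30,-20,190],"angular": [0,0,0],"gripper": -1}
    - {"slide": [-60,-50,210],"angular": [0,0,0],"gripper": -1}
    - {"slide": [-89,-85,220],"angular": [0,0,0],"gripper": -1}
    - {"slide": [-89,-85,220],"angular": [0,0,0],"gripper": -1}
    - {"slide": [-89,-85,220],"angular": [0,0,0],"gripper": -1}

```text
time_s: 7.15
tool_pos: [0.4195, -0.2718, 0.2982]
eef_rot: [-0.005, 0.709, 0.705, -0.005]
force: [0.3, 0.2, -0.8]
grip_width: 0.0852
```

Run:
```python
from h import *
shot('wrist','w1'); print(bot.observe()['tool_pos'])
```

```text
[ 0.41984485 -0.2709721   0.2977767 ]
```

View pics/w1.png

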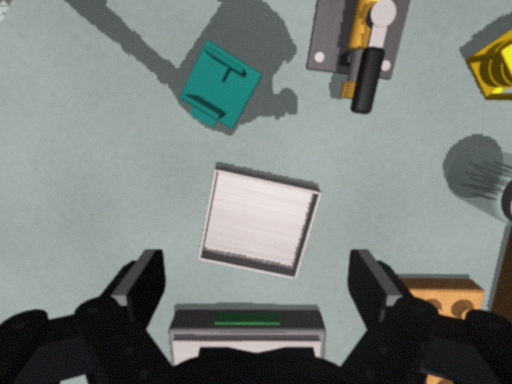

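The wrist picture shows the tray rim corners at (217,165), (321,190), (296,276) and (200,259). The drain lever, from (381,12) to (364,110), is in line with its pipe. The turquoise look-alike is at (222,85).

Run:
```python
from h import *
w=load('w1')
P=np.array([at_z(w,u,v,.03) for u,v in[(217,165),(321,190),(296,276),(200,259)]]);print(P.round(4),P.mean(0).round(4))
print([np.linalg.norm(P[i]-P[i-1]).round(4) for i in range(4)], 'yaw',np.degrees(np.arctan2(*(P[1]-P[0])[[1,0]])))
a=at_z(w,381,12,.095);b=at_z(w,364,110,.098);print('drain',a,b,np.degrees(np.arctan2(*(b-a)[[1,0]])))
print('turq top',at_z(w,222,85,.07))
```

```text
[[ 0.3626 -0.2826  0.03  ]
 [ 0.5034 -0.3176  0.03  ]
 [ 0.4737 -0.4512  0.03  ]
 [ 0.3318 -0.4234  0.03  ]] [ 0.4179 -0.3687  0.03  ]
[np.float64(0.1441), np.float64(0.1451), np.float64(0.1369), np.float64(0.1446)] yaw -13.943845743834324
drain [ 0.5373211  -0.11907082  0.095     ] [ 0.52965855 -0.20982224  0.098     ] -94.82629618609636
turq top [ 0.37781986 -0.18311055  0.07      ]
```

Call:
apply_moves:
  deltas:
    - {"slide": [40,30,0],"angular": [0,0,-3],"gripper": -1}
    - {"slide": [75,65,0],"angular": [0,0,-7.5],"gripper": -1}
    - {"slide": [105,105,0],"angular": [0,0,-7.5],"gripper": -1}
    - {"slide": [130,145,0],"angular": [0,0,-7.5],"gripper": -1}
    - {"slide": [137,190,0],"angular": [0,0,-7.5],"gripper": -1}
    - {"slide": [137,235,0],"angular": [0,0,-7.5],"gripper": -1}
    - {"slide": [137,240,0],"angular": [0,0,-7.5],"gripper": -1}
    - {"slide": [137,240,0],"angular": [0,0,-7.5],"gripper": -1}

```text
time_s: 8.0
tool_pos: [0.5569, -0.0288, 0.2972]
eef_rot: [-0.006, 0.752, 0.659, -0.004]
force: [-0.6, 0.1, -0.5]
grip_width: 0.0852
```

Run:
```python
from h import *
shot('wrist','w2'); s=bot.observe(); print(s['tool_pos'],s['eef_rot'])
q=s['eef_rot'];print(R.from_quat([q[1],q[2],q[3],q[0]]).as_matrix().round(3))
```

```text
[ 0.55697851 -0.03011787  0.29734884] [-0.00571977  0.7523988   0.65866821 -0.00441912]
[[ 0.132  0.991 -0.014]
 [ 0.991 -0.132  0.003]
 [ 0.001 -0.014 -1.   ]]
```

View pics/w2.png

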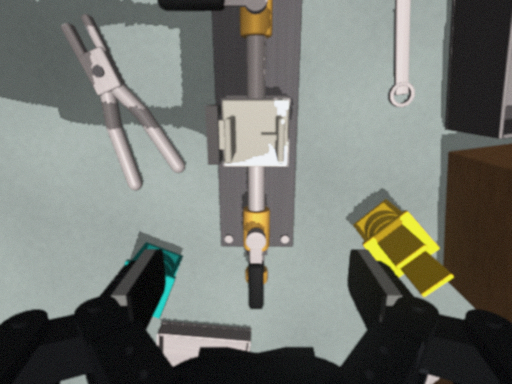

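The picture shows the unit upright in the frame, so the yaw is right. Both levers are as set, the inlet pointing left at (195,3) and the drain in line at (256,285). The plates are at about u 226 and 285, v 115–160.

Run:
```python
from h import *
w=load('w2')
cv2.imwrite('pics/w2c.png',cv2.resize(w['im'][80:180,195:305],None,fx=6,fy=6,interpolation=cv2.INTER_CUBIC))
for n,u,v,z in[('hub dr',256,238,.095),('plate L',220,246,.008),('plate R',293,246,.008),('cap fr',290,97,.098),('cap nr',288,166,.098),('cap fl',222,99,.098),('pipe',256,60,.061),('pipe',257,190,.061)]:print(n,at_z(w,u,v,z).round(4))
```

```text
hub dr [ 0.5417 -0.1142  0.095 ]
plate L [ 0.4787 -0.1611  0.008 ]
plate R [ 0.5891 -0.1746  0.008 ]
cap fr [0.598  0.0422 0.098 ]
cap nr [ 0.5887 -0.0303  0.098 ]
cap fl [0.5273 0.0495 0.098 ]
pipe [0.5674 0.0858 0.061 ]
pipe [ 0.549  -0.0643  0.061 ]
```

View pics/w2c.png

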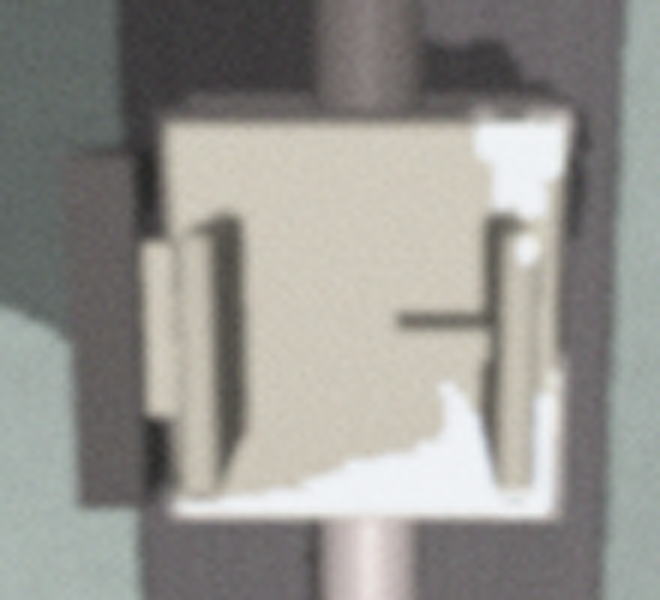

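Run:
```python
from h import *
w=load('w2'); g=lambda X,Y,z:at_z(w,195+X/6,80+Y/6,z)
ux=np.array([np.cos(np.radians(-7.5)),np.sin(np.radians(-7.5)),0])
a,b=g(178,365,.158),g(535,358,.158);m=(a+b)/2
print(a,b,np.linalg.norm(a-b),m,'C',(m+.005*ux))
k=g(105,330,.116);print('keeper',k,k+.044*ux)
s=bot.observe();print((m+.005*ux-s['tool_pos'])*1000)
```

```text
[0.53102485 0.01323531 0.158     ] [0.58408949 0.0074486  0.158     ] 0.05337922634273703 [0.55755717 0.01034196 0.158     ] C [0.5625144  0.00968932 0.158     ]
keeper [0.51402801 0.01578062 0.116     ] [0.55765158 0.01003747 0.116     ]
[   5.53588252   39.80719004 -139.34884232]
```

Call:
apply_moves:
  deltas:
    - {"slide": [5.5,40,0],"angular": [0,-0.8,0],"gripper": -1}
    - {"slide": [5.5,40,-45],"angular": [0,-0.8,0],"gripper": -1}
    - {"slide": [5.5,40,-90],"angular": [0,-0.8,0],"gripper": -1}
    - {"slide": [5.5,40,-120],"angular": [0,-0.8,0],"gripper": -1}
    - {"slide": [5.5,40,-150],"angular": [0,-0.8,0],"gripper": -1}
    - {"slide": [5.5,40,-172],"angular": [0,-0.8,0],"gripper": -1}
    - {"slide": [5.5,40,-172],"angular": [0,-0.8,0],"gripper": -1}

```text
time_s: 8.75
tool_pos: [0.561, 0.0088, 0.1226]
eef_rot: [-0.003, 0.753, 0.658, -0.001]
force: [-0.4, 0.8, 0.8]
grip_width: 0.0853
```

Call:
apply_moves:
  deltas:
    - {"slide": [2,0,2],"angular": [0,0,0],"gripper": -0.2}
    - {"slide": [2,0,2],"angular": [0,0,0],"gripper": 0.0}
    - {"slide": [2,0,2],"angular": [0,0,0],"gripper": 1}
    - {"slide": [2,0,2],"angular": [0,0,0],"gripper": 1}
    - {"slide": [2,0,2],"angular": [0,0,0],"gripper": 1}
    - {"slide": [2,0,2],"angular": [0,0,0],"gripper": 1}
    - {"slide": [2,0,2],"angular": [0,0,0],"gripper": 1}
  newtons: 40

```text
time_s: 9.45
tool_pos: [0.5645, 0.0085, 0.1267]
eef_rot: [-0.001, 0.753, 0.658, 0.0]
force: [0.6, -2.0, 10.5]
grip_width: 0.0416
```

The opening is 42 mm, so the tab is home, with negligible side force. I lift gently.

Call:
apply_moves:
  deltas:
    - {"slide": [0,0,3],"angular": [0,0,0],"gripper": 1}
    - {"slide": [0,0,8],"angular": [0,0,0],"gripper": 1}
    - {"slide": [0,0,14],"angular": [0,0,0],"gripper": 1}
    - {"slide": [0,0,20],"angular": [0,0,0],"gripper": 1}

```text
time_s: 9.85
tool_pos: [0.5644, 0.0085, 0.1473]
eef_rot: [-0.001, 0.753, 0.658, 0.0]
force: [-1.9, 0.3, -5.6]
grip_width: 0.0415
```

Call:
apply_moves:
  deltas:
    - {"slide": [0,0,20],"angular": [0,0,0],"gripper": 1}
    - {"slide": [0,0,40],"angular": [0,0,0],"gripper": 1}
    - {"slide": [0,0,65],"angular": [0,0,0],"gripper": 1}
    - {"slide": [0,0,95],"angular": [0,0,0],"gripper": 1}
    - {"slide": [0,0,130],"angular": [0,0,0],"gripper": 1}
    - {"slide": [0,0,155],"angular": [0,0,0],"gripper": 1}
    - {"slide": [0,0,155],"angular": [0,0,0],"gripper": 1}

```text
time_s: 10.55
tool_pos: [0.5661, 0.0083, 0.3064]
eef_rot: [0.001, 0.753, 0.658, 0.003]
force: [0.4, -0.7, -5.2]
grip_width: 0.0415
```

Run:
```python
from h import *
shot('scene','s3');shot('side','d3')
cv2.imwrite('pics/c3.png',np.hstack([cv2.resize(load('s3')['im'][80:260,140:340],(400,360)),cv2.resize(load('d3')['im'][60:240,180:380],(400,360))]))
```

```text
(no output)
```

View pics/c3.png

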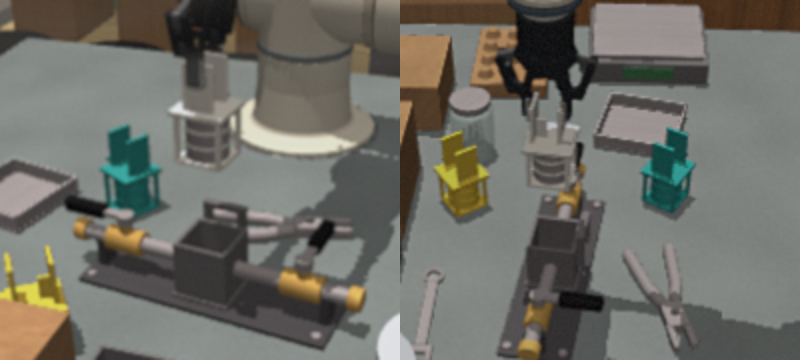

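The cartridge is out and hanging upright at (205,120) in the left crop, and both levers are as set. I carry it to above the tray.

Call:
apply_moves:
  deltas:
    - {"slide": [-8,-25,0],"angular": [0,0,0],"gripper": 1}
    - {"slide": [-24,-65,0],"angular": [0,0,0],"gripper": 1}
    - {"slide": [-40,-107,0],"angular": [0,0,0],"gripper": 1}
    - {"slide": [-57,-150,0],"angular": [0,0,0],"gripper": 1}
    - {"slide": [-73,-193,0],"angular": [0,0,0],"gripper": 1}
    - {"slide": [-90,-237,0],"angular": [0,0,0],"gripper": 1}
    - {"slide": [-106,-280,0],"angular": [0,0,0],"gripper": 1}
    - {"slide": [-122,-322,0],"angular": [0,0,0],"gripper": 1}
    - {"slide": [-136,-358,0],"angular": [0,0,0],"gripper": 1}
    - {"slide": [-143,-377,0],"angular": [0,0,0],"gripper": 1}

```text
time_s: 11.65
tool_pos: [0.4195, -0.3708, 0.3006]
eef_rot: [-0.002, 0.754, 0.657, 0.0]
force: [-0.1, 1.7, -3.4]
grip_width: 0.0412
```

Call:
apply_moves:
  deltas:
    - {"slide": [0,0,-30],"angular": [0,0,0],"gripper": 1}
    - {"slide": [0,0,-70],"angular": [0,0,0],"gripper": 1}
    - {"slide": [0,0,-110],"angular": [0,0,0],"gripper": 1}
    - {"slide": [0,0,-140],"angular": [0,0,0],"gripper": 1}
    - {"slide": [0,0,-150],"angular": [0,0,0],"gripper": 1}
    - {"slide": [0,0,-150],"angular": [0,0,0],"gripper": 1}

```text
time_s: 12.25
tool_pos: [0.4187, -0.37, 0.1489]
eef_rot: [-0.004, 0.754, 0.657, 0.0]
force: [0.3, 0.5, -2.5]
grip_width: 0.0415
```

Run:
```python
from h import *
shot('scene','s4');shot('side','d4')
cv2.imwrite('pics/c4.png',np.hstack([cv2.resize(load('s4')['im'][100:220,90:210],(400,400)),cv2.resize(load('d4')['im'][60:180,240:360],(400,400))]))
s=bot.observe();q=s['eef_rot'];print(s['tool_pos'],R.from_quat([q[1],q[2],q[3],q[0]]).as_matrix()[:,2],s['force'])
```

```text
[ 0.41985206 -0.37118393  0.15138356] [-0.00191068  0.0030669  -0.99999347] [-0.47168945  0.12446985 -3.68866473]
```

View pics/c4.png

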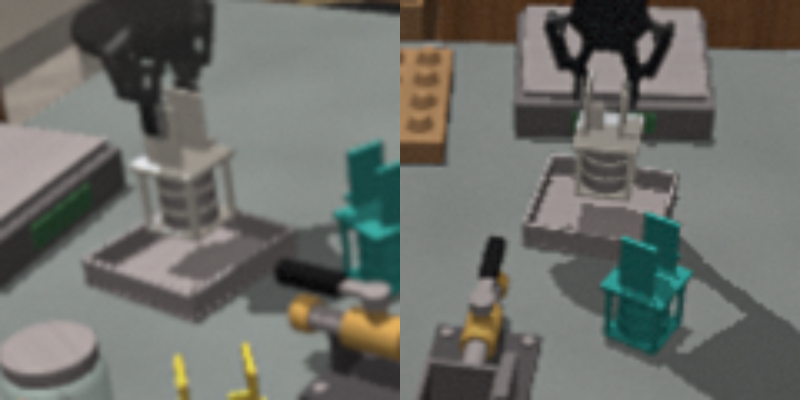

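It hangs upright over the tray, with its underside around 50 mm. I lower it and watch the force.

Call:
apply_moves:
  deltas:
    - {"slide": [2,0,-20],"angular": [0,0,0],"gripper": 1}
    - {"slide": [2,0,-36],"angular": [0,0,0],"gripper": 1}
    - {"slide": [2,0,-41],"angular": [0,0,0],"gripper": 1}
    - {"slide": [2,0,-44],"angular": [0,0,0],"gripper": 1}
    - {"slide": [2,0,-44],"angular": [0,0,0],"gripper": 1}

```text
time_s: 12.85
tool_pos: [0.4222, -0.3716, 0.1082]
eef_rot: [-0.001, 0.754, 0.657, 0.0]
force: [0.1, 0.1, -4.8]
grip_width: 0.0417
```

Call:
apply_moves:
  deltas:
    - {"slide": [0,0,-2],"angular": [0,0,0],"gripper": 1}
    - {"slide": [0,0,-4],"angular": [0,0,0],"gripper": 1}
    - {"slide": [0,0,-5],"angular": [0,0,0],"gripper": 1}
    - {"slide": [0,0,-5],"angular": [0,0,0],"gripper": 1}

```text
time_s: 13.25
tool_pos: [0.4222, -0.3715, 0.1032]
eef_rot: [-0.001, 0.754, 0.657, 0.0]
force: [0.6, 0.6, -3.8]
grip_width: 0.0415
```

Call:
apply_moves:
  deltas:
    - {"slide": [0,0,-1],"angular": [0,0,0],"gripper": 1}
    - {"slide": [0,0,-2],"angular": [0,0,0],"gripper": 1}
    - {"slide": [0,0,-3],"angular": [0,0,0],"gripper": 1}
    - {"slide": [0,0,-3],"angular": [0,0,0],"gripper": 1}

```text
time_s: 13.65
tool_pos: [0.4231, -0.372, 0.1025]
eef_rot: [0.0, 0.753, 0.658, 0.0]
force: [-1.3, 8.6, 37.5]
grip_width: 0.0412
```

Contact with the floor at 37 N. I ease off 2 mm so a light load is left, then open slowly.

Call:
apply_moves:
  deltas:
    - {"slide": [0,0,1],"angular": [0,0,0],"gripper": 1}
    - {"slide": [0,0,2],"angular": [0,0,0],"gripper": 1}
    - {"slide": [0,0,2],"angular": [0,0,0],"gripper": 1}

```text
time_s: 13.95
tool_pos: [0.4231, -0.372, 0.1045]
eef_rot: [0.0, 0.753, 0.658, 0.0]
force: [-0.6, 0.2, -3.8]
grip_width: 0.0414
```

Call:
apply_moves:
  deltas:
    - {"slide": [0,0,-1],"angular": [0,0,0],"gripper": 1}
    - {"slide": [0,0,-1.5],"angular": [0,0,0],"gripper": 1}
    - {"slide": [0,0,-1.5],"angular": [0,0,0],"gripper": 1}
    - {"slide": [0,0,-1.5],"angular": [0,0,0],"gripper": -0.1}
    - {"slide": [0,0,-1.5],"angular": [0,0,0],"gripper": -0.2}
    - {"slide": [0,0,-1.5],"angular": [0,0,0],"gripper": -0.35}
    - {"slide": [-3,0,-1.5],"angular": [0,0,0],"gripper": -0.6}
    - {"slide": [-5,0,-1.5],"angular": [0,0,0],"gripper": -1}
    - {"slide": [-5,0,-1.5],"angular": [0,0,0],"gripper": -1}
    - {"slide": [-5,0,-1.5],"angular": [0,0,0],"gripper": -1}

```text
time_s: 14.95
tool_pos: [0.418, -0.3721, 0.1031]
eef_rot: [0.0, 0.753, 0.657, 0.0]
force: [0.3, -0.0, -0.0]
grip_width: 0.0852
```

Call:
apply_moves:
  deltas:
    - {"slide": [0,0,20],"angular": [0,0,0],"gripper": -1}
    - {"slide": [0,0,50],"angular": [0,0,0],"gripper": -1}
    - {"slide": [0,0,95],"angular": [0,0,0],"gripper": -1}
    - {"slide": [0,45,140],"angular": [0,0,0],"gripper": -1}
    - {"slide": [0,85,185],"angular": [0,0,0],"gripper": -1}
    - {"slide": [0,100,195],"angular": [0,0,0],"gripper": -1}
    - {"slide": [0,100,195],"angular": [0,0,0],"gripper": -1}
    - {"slide": [0,100,195],"angular": [0,0,0],"gripper": -1}

```text
time_s: 15.75
tool_pos: [0.4183, -0.2718, 0.2986]
eef_rot: [0.001, 0.753, 0.658, 0.001]
force: [-0.9, -0.4, -0.2]
grip_width: 0.0851
```

Run:
```python
from h import *
shot('scene','s5');shot('wrist','w5')
a=cv2.resize(load('s5')['im'][110:250,90:330],(480,280));b=cv2.resize(load('w5')['im'],(480,300)) if 0 else cv2.resize(load('w5')['im'],(400,300))
b=cv2.copyMakeBorder(b,0,0,0,80,cv2.BORDER_CONSTANT)
cv2.imwrite('pics/c5.png',np.vstack([a,b]))
```

```text
(no output)
```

View pics/c5.png

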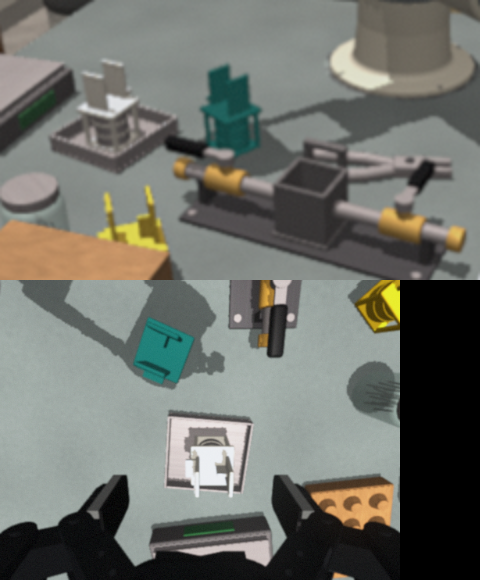

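The cartridge stands upright in the tray at (110,120) in the scene crop, tab out and let go. Both levers are as set and everything else is in place, so I hand it in.

```bash
python3 -c "
from cell import bot
print(bot.sign_off())"
```

```text
the job is handed in; nothing more can be done
None
```

The job is done and handed in at about 16 s on the robot's clock; the hand-in gave no verdict.

- **Levers:** I pushed the inlet shut and then the drain open, each until it met its stop, at about 24 N and 17 N. The last pictures show the inlet lever across its pipe and the drain lever in line.
- **Cartridge:** The pinch closed to 42 mm, where 44 mm means the tab is home, and the cartridge came straight out. I lowered it until it met the tray floor (37 N for a moment), eased off, set it down again and let go.
- **Last pictures:** The cartridge stands upright near the tray's middle and the gripper is clear. The look-alikes and the bystanders in view look unmoved. I judged the tab as sprung out from the open fingers and the picture, not from a measurement.
- **Disagreements:** The two fixed cameras put the tray's middle about 25 mm apart, so I used the closer wrist view. The drain lever measured about 3° from exactly in line in one wrist picture, within the 10° allowed.

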